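# Pump up the silversmith's forming press

### The job

Bring the small forming press up to pressure: push the black palm plunger of its pump down with the fingertips and let it spring back, again and again, until the red indicator pin in the side of the pale aluminium block has come fully out against its stop. Then let the plunger rise all the way and move the hand clear. Only push, grasp and lift nothing, do not touch the pin itself, and leave the doming block, jar, dish and hammer where they are.

Things in the scene. Friction and masses are not known exactly. Their poses are not given: they have to be found in the camera images.
- press_pump: Forming press and pump on one steel base plate (190 x 320 x 12 mm), bolted to the bench, its place and yaw vary. Origin: on the bench, on the pump's vertical axis. Own axes: z up; the green pump barrel (68 mm diameter, to z 80 mm) stands on the origin; pale aluminium indicator block at x +56 to +102, y -46 to +46, up to z 60 mm; green press frame at x -40 to +80, y +120 to +220, its crown's top at z 137 mm. The indicator pin comes out of the block's -y face.
- plunger_top (a point): Centre of the nearly flat top of the black plunger's palm cap (90 mm diameter, yellow disc 32 mm across in the middle), 146 mm above the bench when up; moves with the plunger. Press here, straight down. The cap is too wide to grasp.
- plunger (a joint): Plunger travel, m: 0 = up (sprung back), 0.025 = pushed fully down to its hard stop. The spring pushes back with about 5.5 N at the top and 12 N at the bottom and returns the plunger by itself when let go. Each stroke down drives the pin out by a little under a fifth of that stroke (about 4.5 mm for a full one); the way up leaves the pin where it is. Once the pin is at its stop, further strokes do no harm.
- pin (a joint): How far the red pin has come out, m: starts somewhere from 0 to 0.008, fully out at its stop at 0.030. It stays where it is between strokes.
- pin_tip (a point): Centre of the outer end of the indicator pin (12 mm diameter, red, axis level, 36 mm above the bench), which is 4 mm outside the block's face at joint value 0 and moves along the unit's -y, 34 mm outside when fully out. A yellow band at its root comes into view beside the brass collar only when it is nearly or fully out.
- doming_block: Dark steel cube, 50 mm, loose. Origin: centre of its underside. Leave alone.
- flux_jar: Small closed jar, 52 mm diameter, 60 mm high, loose. Origin: centre of its underside. Leave alone.
- dish: Small aluminium bowl, 90 mm across, 28 mm high, loose. Origin: centre of its underside. Leave alone.
- hammer: Hammer, 220 mm long, lying on the bench along its own x axis, wooden handle towards its -x, loose. Leave alone.

How it is judged:
On the way, in this order (a step that is already met when the one before it is completed fails the run):
1. the indicator pin is half out (over 15 mm) (value of joint pin above 0.015 m).
2. the indicator pin is fully out (within 2 mm of its stop) (value of joint pin above 0.028 m), for 0.2 s.
At the end, for the whole second after the job is handed in: The pin is out at least 28 of its 30 mm, the plunger is back up (within 3 mm of the top) and the doming block, jar, dish and hammer are within 20 mm of where they were (value of joint pin above 0.028 m and value of joint plunger below 0.003 m and distance of each of doming_block, flux_jar, dish, hammer from where it was at the start of the episode below 0.02 m); the robot touches nothing.
It fails at once if the indicator pin is touched by the robot (over 1 N) (contact force between any of the fingers, the arm and pin above 1 N).
It fails at once if the doming block is moved or lifted more than 30 mm (distance of doming_block from where it was at the start of the episode above 0.03 m).
It fails at once if the flux jar is moved or lifted more than 30 mm (distance of flux_jar from where it was at the start of the episode above 0.03 m).
It fails at once if the dish is moved or lifted more than 30 mm (distance of dish from where it was at the start of the episode above 0.03 m).
It fails at once if the hammer is moved or lifted more than 30 mm (distance of hammer from where it was at the start of the episode above 0.03 m).
It also fails if it takes over 45 s, if anything falls off the work surface, if the arm or the gripper's body presses on something with over 40 N, if the wrist force passes 120 N, or if a joint passes its speed limit or range.

### The arm

A 6-joint arm with a two-finger parallel gripper is mounted at the origin on the work surface. World frame = base frame: x ahead of the robot, y to its left, z up, the work surface at z = 0. Lengths are in m, angles in rad, forces in N, time in s.
With the tool pointing down it reaches from about 0.35 to 0.8 m from the base axis. Payload 7.3 kg.
Tool frame: the origin (TCP) lies between the finger pads; the fingertips stand 25 mm ahead of it and the grasp point (between the pads) lies 6 mm ahead of it (r.tip_extent is the distance from the TCP to the fingertips, in m); z points along the fingers, y is the line along which they close (so a half turn about z gives the same grasp; the last joint's range is limited). The gripper opens to 85 mm and grips with 20 to 120 N. Pads are 22 mm wide; open, the fingers measure 114 mm over their backs; the gripper's body (76 mm by 85 mm) begins 54 mm behind the grasp point. The pads swing forward as they close: fully open they stand 13 mm farther back than shut.
Start: joints at [-1.328, 0.342, 1.524, -0, 1.275, -0.146], TCP at [0.199, -0.486, 0.256] pointing down, gripper open.
Joint ranges: [-2.53, 2.53], [-0.77, 2.02], [0.04, 2.7], [-1, 4.14], [0.28, 2.66], [-3.11, 3.11]. Speed limits (rad/s): [2.57, 2.57, 3.14, 3.14, 3.14, 3.14].

### API

Orientations are given as a unit quaternion [x, y, z, w].
In Python, from workcell import r, command_gripper, optics gives the robot as it stands. The module is installed in compiled form; this text tells all that it offers. Calls block until the motion is done:
- r.reach(position, orientation): joint-space move of the TCP to a pose.
- r.move_straight(position, orientation=None, speed=0.15, max_force=None): straight line of the TCP; orientation=None keeps the orientation; speed is the mean speed in m/s. With max_force (N) it stops when the force on the tool has changed by that much, and returns True; else False.
- r.movej(angles): joint-space move.
- command_gripper(opening, force=None): finger opening in m; force is the grip in N (None keeps the last); returns when the fingers have stopped.
- r.hold(seconds).
- r.solve_ik(position, orientation): joint angles nearest the present ones, or None.
- r.read_state(): the state.
- optics.get_image(name): name is "scene" or "top" or "wrist"; returns (picture, depth): 384x512x3 uint8, red, green, blue; 384x512 float32, m along the optical axis (not along the pixel's ray), 0 where there is no reading.
- optics.camera_model(name): a dict with "K" (3x3 intrinsics, pixels), "R" (3x3) and "t" (3): a world point X has camera coordinates R X + t; the wrist camera has in their place "tool_from_camera" (4x4, takes a point from camera to tool coordinates, whose origin is the TCP and whose axes are the flange's). Camera axes: x right, y down, z forward; pixel columns grow to the right and rows downward; lengths in m; the calibration is good to about 2 mm. The wrist camera is an equidistant fisheye: a pixel r from the principal point sees the ray r / f radians off the axis. A picture is of the moment at which its call begins: read the wrist's pose just before it. camera_model takes no time and is no camera call.
A pose or a line that the arm cannot do raises r.PlanningError and nothing moves.
- r.finish_job(): hands the job in; it is judged then, once.
The state is a dict: "time_s": time; "joint_positions": joint angles; "dq": joint speeds; "tau": joint torques, N m; "eef_pos": TCP position; "eef_rot": TCP orientation; "contact_force": force on the tool from outside, world axes, zero at the start; "torque": the same for the moment, N m; "grip_width": finger opening in m; "grip_force": force on a finger pad.
Only numpy, scipy, OpenCV 4.12 (cv2) and the standard library are available. Lean on these libraries where they do the work, as an engineer would, in place of code of your own. Each camera call takes 0.05 s, during which the arm holds its last target. There are 200 camera calls.

## Working session

There is one attempt and no reset: what is moved stays moved. The work goes in short steps, each a Python script; the robot and the scene stay as the last script left them, time stands still between calls to the robot, and variables do not carry over. Pictures are saved under pics/ and viewed, at most 10 in all, crops included, and the job is handed in when it is done.

```bash
mkdir -p pics; python3 - <<'E'
from workcell import r,optics
import cv2,numpy as np
for n in("scene","top"):
    p,d=optics.get_image(n); cv2.imwrite(f"pics/{n}0.png",p[:,:,::-1]); np.save(f"pics/{n}0.npy",d)
    m=optics.camera_model(n); print(n,{k:np.round(v,3).tolist() for k,v in m.items() if k in"KRt"})
s=r.read_state(); print(s["time_s"],s["eef_rot"],s["contact_force"])
E
```

```text
scene {'K': [[472.706, 0.0, 255.155], [0.0, 472.706, 182.817], [0.0, 0.0, 1.0]], 'R': [[-0.441, 0.898, 0.016], [0.661, 0.336, -0.671], [-0.608, -0.285, -0.741]], 't': [0.296, -0.28, 1.331]}
top {'K': [[351.056, 0.0, 255.892], [0.0, 351.056, 188.723], [0.0, 0.0, 1.0]], 'R': [[0.003, -1.0, -0.006], [-0.997, -0.003, -0.072], [0.072, 0.006, -0.997]], 't': [-0.042, 0.556, 0.953]}
0.1 [ 9.81161079e-01  1.93190258e-01 -4.49436226e-05 -6.77974084e-04] [ 0.87457445 -0.28351     0.09304616]
```

View pics/scene0.png

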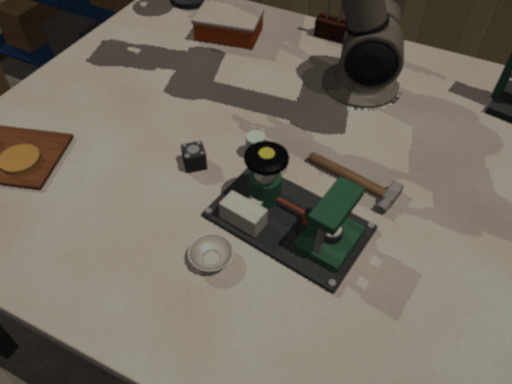

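View pics/top0.png

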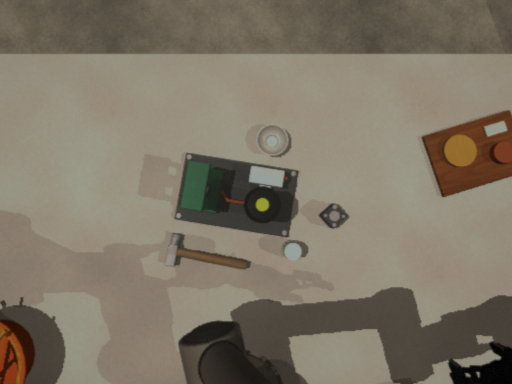

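The top view shows the yellow disc at about (262,205), the pale block at (267,175) and the red pin near (286,178), so the pin faces image right. The jar is at (292,251) and the doming block at (334,215). In the scene view the disc is at about (266,153).

```bash
cat > h.py <<'E'
import cv2,numpy as np
from workcell import r,optics
def pix(n,u,v,z=None,d=None):
    m=optics.camera_model(n);K,R,t=map(np.array,(m["K"],m["R"],m["t"]))
    ray=R.T@np.linalg.solve(K,[u,v,1]);c=-R.T@t
    return c+ray*(d if z is None else (z-c[2])/ray[2])
def disc(n,p,u,v):
    h=cv2.cvtColor(p,cv2.COLOR_RGB2HSV);k=cv2.inRange(h,(22,120,90),(38,255,255))
    k[:v-15]=0;k[v+15:]=0;k[:,:u-15]=0;k[:,u+15:]=0
    return np.argwhere(k)[:,::-1].mean(0),(k>0).sum()
E
python3 - <<'E'
from h import *
for n,u,v in(("scene",266,153),("top",262,205)):
    p=cv2.imread(f"pics/{n}0.png")[:,:,::-1].copy();d=np.load(f"pics/{n}0.npy")
    (a,b),c=disc(n,p,u,v);dd=np.median(d[int(b)-2:int(b)+3,int(a)-2:int(a)+3])
    print(n,a,b,c,"plane",pix(n,a,b,.146).round(4),"depth",pix(n,a,b,d=dd).round(4))
for q in((188,156),(179,216),(288,233),(296,173)): print(pix("top",*q,.012).round(3))
print("jar",pix("top",292,251,.06),"block",pix("top",334,215,.05))
p=cv2.imread("pics/top0.png");cv2.imwrite("pics/c1.png",cv2.resize(p[145:265,220:350],None,fx=5,fy=5,interpolation=3)[:600])
E
```

```text
scene 266.19745222929936 152.45859872611464 157 plane [ 0.5106 -0.0575  0.146 ] depth [ 0.509  -0.0582  0.1443]
top 262.0 204.08391608391608 143 plane [ 0.51   -0.0564  0.146 ] depth [ 0.51   -0.0564  0.1461]
[0.649 0.151 0.012]
[0.48  0.173 0.012]
[ 0.434 -0.13   0.012]
[ 0.601 -0.153  0.012]
jar [ 0.38969169 -0.13630792  0.06      ] block [ 0.48417947 -0.24972604  0.05      ]
```

View pics/c1.png

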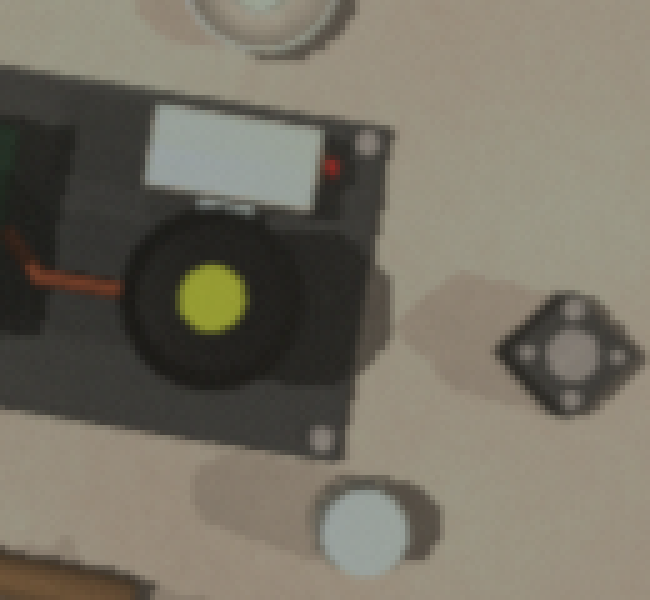

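The crop shows the disc centred in the cap, and the two cameras agree to about 1 mm on [0.510, -0.057, 0.146]. The corners give a plate of 170 x 320 mm (190 x 320 expected) with a yaw of about -8°, so the pin points towards -y, well away from the cap. I'll close the gripper, go above the cap and make the first stroke.

```bash
python3 - <<'E'
from h import *
print(r.tip_extent)
q=[1,0,0,0]
q=r.read_state()["eef_rot"]
X,Y=.510,-.057
r.reach([X,Y,.24],q); command_gripper(0)
print(r.tip_extent,r.read_state()["time_s"])
T=r.tip_extent
r.move_straight([X,Y,.146+T+.006],speed=.15)
h=r.move_straight([X,Y,.146+T-.027],speed=.04,max_force=25)
s=r.read_state();print(h,s["eef_pos"]-np.array([X,Y,.146+T]),s["contact_force"],s["time_s"])
r.move_straight([X,Y,.146+T+.003],speed=.15)
s=r.read_state();print(s["eef_pos"],s["contact_force"],s["time_s"])
E
```

```text
0.025Traceback (most recent call last):
  File "<stdin>", line 6, in <module>
NameError: name 'command_gripper' is not defined
```

```bash
sed -i 's/import r,optics/import r,optics,command_gripper/' h.py; python3 - <<'E'
from h import *
X,Y=.510,-.057
command_gripper(0)
T=r.tip_extent
print(T,r.read_state()["time_s"])
r.move_straight([X,Y,.146+T+.006],speed=.15)
h=r.move_straight([X,Y,.146+T-.027],speed=.04,max_force=25)
s=r.read_state();print(h,s["eef_pos"]-np.array([X,Y,.146+T]),s["contact_force"],s["time_s"])
r.move_straight([X,Y,.146+T+.003],speed=.15)
s=r.read_state();print(s["eef_pos"],s["contact_force"],s["time_s"])
E
```

```text
0.025 2.7833
False [ 0.00075025 -0.00016444 -0.02523484] [-2.83447382  0.12250303 14.92069289] 4.325
[ 0.51017558 -0.05705217  0.17435874] [ 0.47873606 -1.12296213 -0.27238515] 4.675
```

The stroke reached the bottom at about 15 N, and the plunger came back up when released. I'll repeat it, going slightly deeper.

```bash
python3 - <<'E'
from h import *
X,Y=.510,-.057;T=.025
for i in range(7):
    h=r.move_straight([X,Y,.146+T-.029],speed=.05,max_force=30)
    s=r.read_state();print(h,round(s["eef_pos"][2]-.146-T,4),s["contact_force"].round(1),s["time_s"])
    r.move_straight([X,Y,.146+T+.004],speed=.12); r.hold(.1)
r.move_straight([X,Y,.28],speed=.2)
r.reach([.3,-.4,.28],s["eef_rot"])
for n in("top","scene"):
    p,d=optics.get_image(n);(a,b),c=disc(n,p,*((262,204) if n=="top" else(266,152)))
    dd=np.median(d[int(b)-2:int(b)+3,int(a)-2:int(a)+3]);print(n,a,b,c,pix(n,a,b,d=dd))
    cv2.imwrite(f"pics/{n}1.png",p[:,:,::-1])
    if n=="top": cv2.imwrite("pics/c2.png",cv2.resize(p[145:265,220:350,::-1],None,fx=5,fy=5,interpolation=3))
print(r.read_state()["time_s"])
E
```

```text
True -0.0248 [-3.4  1.2 12.6] 5.2583
True -0.0248 [-3.8  0.8 11.4] 6.35
True -0.0248 [-3.5  0.9 11.7] 7.4417
True -0.0248 [-4.2  0.6 11.8] 8.5333
True -0.0248 [-3.8  0.3 11.2] 9.625
True -0.0248 [-3.4  0.9 11.6] 10.7167
True -0.0248 [-4.1  0.1 10.6] 11.8083
top 262.0 204.08391608391608 143 [ 0.50997101 -0.05641041  0.14648578]
scene 266.23417721518985 152.4873417721519 158 [ 0.51008725 -0.05759998  0.14546696]
14.5667
```

View pics/c2.png

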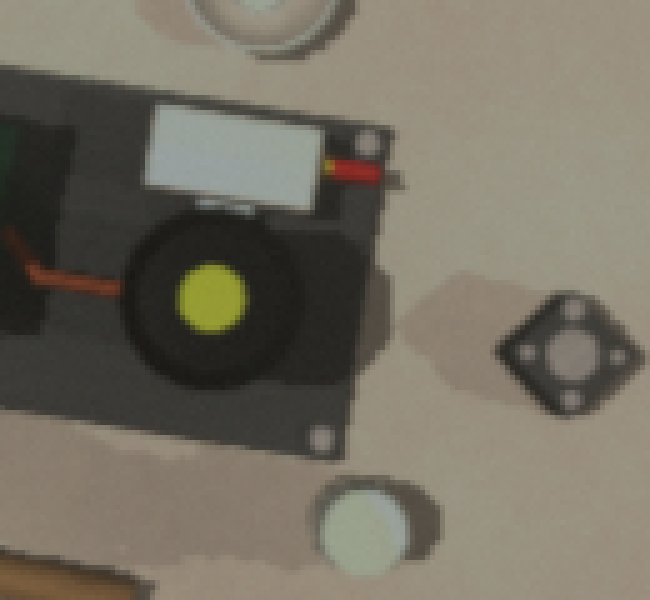

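The pin now stands well out, with its tip at crop (381,173), and the yellow band shows beside the collar at (328,166). The neighbouring objects haven't moved. I'll check the pin's travel in numbers before handing in.

```bash
python3 - <<'E'
from h import *
f=lambda x,y,z:pix("top",220+x/5,145+y/5,z)
# yaw from block's top edge direction (crop 155,104 -> 325,128), z=.06
a=f(155,104,.06);b=f(325,128,.06);e=(b-a)/np.linalg.norm(b-a)
o=np.array([.510,-.057,0])
print("yaw",np.degrees(np.arctan2(e[0],-e[1])),"block len",np.linalg.norm(b-a))
for x,y in((340,168),(381,173)): print("pin past face",(f(x,y,.038)-o)@e-.046)
s=r.read_state();print(s["eef_pos"],s["contact_force"])
E
```

```text
yaw -7.964662826774341 block len 0.09162620559004026
pin past face 0.014631802290343013
pin past face 0.03710827031198033
[ 0.30084641 -0.39931771  0.27998222] [-0.29705573 -0.40968384 -0.02880799]
```

The block measures 92 mm as it should. The pin tip is about 37 mm past the face, against 34 mm when fully out, so they agree to about one pixel. The eight full strokes could drive about 36 mm, more than the 30 mm the pin needs. The plunger is back at 146 mm, so I'm handing in.

```bash
python3 -c "
from workcell import r
print(r.finish_job())"
```

```text
the job is handed in; nothing more can be done
None
```

The job is handed in: after eight full strokes the camera shows the pin fully out with its yellow band visible, the plunger back up, the hand clear, and the jar, dish and doming block unmoved (I did not check the hammer separately); no verdict was returned.

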